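# Slide a pipette tip box down the loading lane

## Robot

A 6-joint arm with a two-finger parallel gripper is mounted at the origin on a cart in front of the work surface, level with it; the furniture and walls round the work are solid. World frame = base frame: x ahead of the robot, y to its left, z up, the work surface at z = 0. Lengths are in m, angles in rad, forces in N, time in s.
With the tool pointing down it reaches from about 0.3 to 0.775 m from the base axis. Payload 14.6 kg.
Tool frame: the origin (TCP) lies midway between the tips of the shut fingers; the grasp point (between the pads) lies 19 mm behind it (ctrl.grip_depth is the distance from the TCP to the grasp point, in m); z points along the fingers, x is the direction in which the jaws open and shut, and the axes are right-handed (so a half turn about z gives the same grasp; the last joint's range is limited). The gripper opens to 94 mm and grips with 3 to 60 N. Pads are 16 mm wide; open, the fingers measure 119 mm over their backs; the gripper's body (75 mm by 177 mm) begins 78 mm behind the grasp point.
Start: joints at [1.055, 0.3, 1.521, -0, 1.321, -0.067], TCP at [0.239, 0.496, 0.205] pointing down, gripper open.
Joint ranges: [-3.03, 3.03], [-0.79, 2.21], [0.23, 2.52], [-1.04, 4.18], [0, 3.07], [-2.55, 2.55]. Speed limits (rad/s): [2.22, 2.22, 2.57, 3.14, 3.14, 3.14].

## Interface

Orientations are given as [roll, pitch, yaw] about the fixed x, y, z axes, in that order (R = Rz(yaw) Ry(pitch) Rx(roll)).
In Python, from station import ctrl gives the robot as it stands.
- The arm moves only by the tool play_rows, never from a script. Its argument "steps" is a list that holds one entry, the list of rows, each a list of 7 numbers: the shift along the tool's x, y, z in cm, then the turn, a rotation vector about the tool's x, y, z in rad, then the opening, from 0 (shut) to 1 (fully open). In form: [[[x, y, z, ax, ay, az, hand], ...]]. A call has 1 to 20 rows; each row is the pose to reach, as a shift and turn from the pose measured when the call began, along the tool's axes at that moment; what a row does not reach only later rows make up. A row lasts 1/12 s, in which the tool goes at most 41.7 mm and 7.16 degrees, less where a joint would pass 70% of its speed; a pose out of reach is approached as far as the arm can. A call with a gripper value outside its range is refused whole. The fingers move at their own pace and stop on an object; "force" is the grip in N (left out, the last holds). Time passes only in rows, so rows that repeat a pose let the fingers close. It gives the time, the measured TCP pose, the force and the opening at its end, in the units of the state.
- ctrl.get_obs(): the state, without advancing time (a new reading comes with each control period).
- ctrl.camera(name): name is "scene" or "top"; returns a dict with "frame" (400x640x3 uint8, blue, green, red), "fovy" (degrees; the focal length in pixels is half the picture's height over the tangent of half this angle, whatever the lens; pixels are square), "cx", "cy" (the principal point, pixels), "world_to_cam" (4x4, takes a point from world to camera coordinates). Camera axes: x right, y up, looking along -z (the intrinsics and any distortion apply to the point x, -y, -z); pixel columns grow to the right and rows downward; lengths in m; the calibration is good to about 2 mm. A picture is of the moment at which its call begins. There is no depth.
- ctrl.hand_in(): hands the job in, once; it reports no verdict.
The state is a dict: "time_s": time; "qpos": joint angles; "joint_vel": joint speeds; "tau": joint torques, N m; "ee_pos": TCP position; "eef_rot": TCP orientation; "force": force on the tool from outside, world axes, zero at the start; "moment": the same for the moment, N m; "grip_width": finger opening in m.
Only numpy, scipy, OpenCV 4.12 (cv2) and the standard library are available. Lean on these libraries where they do the work, as an engineer would, in place of code of your own. Each camera call takes 0.05 s, during which the arm holds its last target. There are 200 camera calls.

## Task

Push the open pipette tip box along the loading tray and down the lane between its two guide rails until it sits straight against the rubber buffers of the end stop; it may start crooked and off to one side, so line it up before it goes in, because neither the box nor the gripper may touch either rail. Only push it, gently, with the fingers: do not grip, lift or tip it. Leave the small bottle, the glass vial and the tall tube around the tray where they stand, and finish with the hand clear.

Things in the scene. Friction and masses are not known exactly. Their poses are not given: they have to be found in the camera images.
- tip_box: open pipette tip box (loose, 0.11 to 0.24 kg): clear box 118 mm long (its x), 76 mm wide, with a perforated top plate 80 mm wide 64 to 68 mm up and tips to 75 mm. Origin: centre of its underside, 59 mm behind its front wall, 57 mm ahead of its rear wall. Starts on the tray's apron, up to 35 mm either side of the lane's middle line, turned up to 0.2 rad, 105 to 125 mm behind the tray's origin
- tray: fixed grey tray on the worktop, plate 380 x 200 mm, its top 9 mm above the worktop, with aluminium rails and end stop. Origin: centre of its underside. Its x runs along the lane towards the end stop (to the robot's right, give or take 0.2 rad), y across, away from the robot. The half with negative x is an open apron; the lane lies in the other half, middle line y = 0
- rail_far: guide rail on the side away from the robot (fixed to the tray): bar 157 mm long, 10 mm wide, top 24 mm above the plate (33 mm above the worktop), a 3 mm high foot flange outside. Origin: middle of the bar's underside, 53 mm from the lane's middle line; axes as the tray's. The lane is 96 mm wide between the rails' inner faces
- rail_near: the same rail on the robot's side of the lane, 53 mm from the middle line
- lane_mouth (a point): middle of the lane's open end, on the plate's top (9 mm above the worktop), at the rails' ends; 30 mm from the tray's origin along x; axes as the tray's
- lane_end (a point): middle of the lane at the faces of the two rubber buffers of the end stop, on the plate's top; 135 mm beyond lane_mouth; axes as the tray's. The buffers are 16 mm in diameter, centred 13 mm above the plate, 24 mm to either side; the stop bar is 24 mm high
- small_bottle: small white bottle with a round cap, 30 mm in diameter, 63 mm tall, loose, standing behind the end stop. Origin: centre of its underside
- glass_vial: glass vial with a pale cap, 25 mm in diameter, 50 mm tall, loose, standing on the robot's side of the near rail. Origin: centre of its underside
- tall_tube: white tube with a snap lid, 41 mm in diameter, 112 mm tall, loose, standing behind the end stop. Origin: centre of its underside
Things that resemble listed ones, but are neither listed nor needed, are in the scene too. What is shaped like the tip_box but blue is not meant.

How it is judged:
At the end, for the whole second after the job is handed in: the tip box rests flat on the tray inside the lane, its front wall within 5 mm of the buffers, its middle within 10 mm of the lane's middle line and straight to 0.08 rad, at rest (x of tip_box in the frame of lane_end above -0.064 m and y of tip_box in the frame of lane_end between -0.01 and 0.01 m and z of tip_box in the frame of tray below 0.013 m and angle between the x axis of tip_box and the x axis of tray, either way round below 0.08 rad and angle between tip_box's own z axis and vertical below 0.05 rad and linear speed of tip_box below 0.01 m/s); the robot touches nothing.
It fails at once if the box or the robot touches a guide rail (contact force between any of rail_far, rail_near and anything else above 0.3 N).
It fails at once if the tip box is lifted off the tray or tipped (z of tip_box in the frame of tray above 0.017 m or angle between tip_box's own z axis and vertical above 0.12 rad).
It fails at once if the tip box is shoved or squeezed hard (over 30 N) (contact force between the fingers and tip_box above 30 N).
It fails at once if the small bottle, the glass vial or the tall tube is knocked or moved (distance of any of small_bottle, glass_vial, tall_tube from where it was at the start of the episode above 0.012 m or angle between any of small_bottle, glass_vial, tall_tube's own z axis and vertical above 0.2 rad).
It also fails if it takes over 72 s, if anything falls off the work surface, if the arm or the gripper's body presses on something with over 40 N, if the wrist force passes 120 N, or if a joint passes its speed limit or range.

## Working session

There is one attempt and no reset: what is moved stays moved. The work goes in short steps, Python scripts to look and compute and a tool call to move; the robot and the scene stay as the last step left them, time stands still between calls to the robot, and variables do not carry over. Pictures are saved under pics/ and viewed, about 8 in all and at most 12, crops included, and the job is handed in when it is done.

Besides the shell and the picture viewer there is one more tool, called as name(argument=value, ...) on one line, values as JSON. play_rows: Moves the arm, as the interface text tells. Its arguments: {"type":"object","properties":{"steps":{"type":"array"},"force":{"type":"number"}},"required":["steps"]}

```bash
mkdir -p pics; cat > h.py <<'E'
import numpy as np, cv2
from station import ctrl
def cam(n,save=None):
    c=ctrl.camera(n)
    if save: cv2.imwrite('pics/'+save,c['frame'])
    return c
def ray(c,u,v,z):
    f=200/np.tan(np.radians(c['fovy'])/2)
    T=np.array(c['world_to_cam']);R=T[:3,:3];t=T[:3,3]
    d=R.T@np.array([(u-c['cx'])/f,-(v-c['cy'])/f,-1]);o=-R.T@t
    return o+d*(z-o[2])/d[2]
def proj(c,p):
    f=200/np.tan(np.radians(c['fovy'])/2)
    T=np.array(c['world_to_cam']);q=T[:3,:3]@np.array(p)+T[:3,3]
    return np.array([c['cx']+f*q[0]/-q[2],c['cy']-f*q[1]/-q[2]])
E
python3 - <<'E'
from h import *
for n in('scene','top'):
    c=cam(n,n+'0.png'); T=np.array(c['world_to_cam']); print(n,c['fovy'],c['cx'],c['cy'],[k for k in c],(-T[:3,:3].T@T[:3,3]).round(3))
o=ctrl.get_obs();print(o)
E
```

```text
scene 52.569387316590166 316.1159843988521 197.76329512385976 ['frame', 'fovy', 'cx', 'cy', 'world_to_cam'] [ 0.047 -0.449  0.599]
top 54.10732961397067 321.1315179736193 201.04420239826743 ['frame', 'fovy', 'cx', 'cy', 'world_to_cam'] [ 3.520e-01 -1.000e-03  1.015e+00]
{'time_s': 0.1, 'qpos': array([ 1.05543139e+00,  3.00378611e-01,  1.52153281e+00, -2.78776312e-05,
        1.32070212e+00, -6.65978419e-02]), 'joint_vel': array([-0.00018022,  0.00030452, -0.0027532 ,  0.00084662, -0.00116769,
        0.00019903]), 'tau': array([ 2.60301116e-03, -5.32648480e+01, -3.53285193e+01,  7.10409461e-02,
        2.35182565e-02, -3.25620908e-05]), 'ee_pos': array([0.2385087 , 0.49532513, 0.20495748]), 'eef_rot': array([-3.14155166e+00,  1.02042865e-03,  1.12203617e+00]), 'force': array([-0.82561339, -0.20597535,  0.45237535]), 'moment': array([-0.00486879,  0.01501532,  0.01317136]), 'grip_width': 0.0942633405898393}
```

View pics/top0.png

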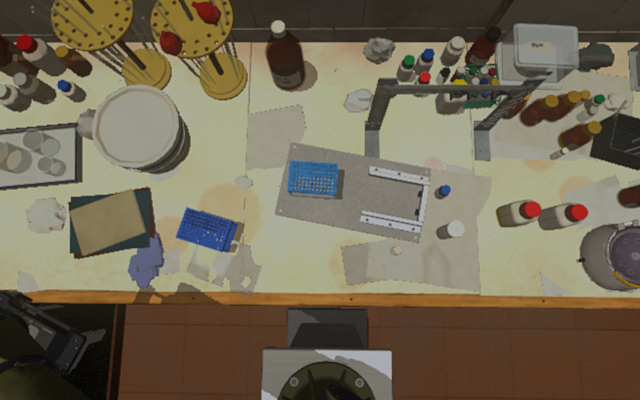

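View pics/scene0.png

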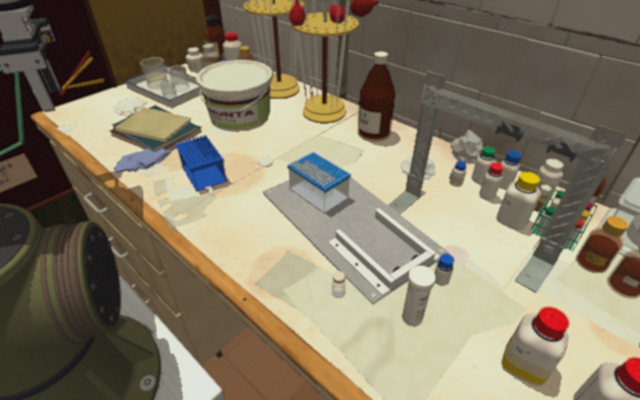

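The top view shows two box-like things. A clear box with a blue perforated plate stands on the tray at (315,179), and an all-blue box lies on the bench at (207,228), which is the decoy. Rails run along (400,172) and (390,222), and the stop is at (423,200). The bottle (445,191), tube (452,230) and vial (397,250) stand around the tray. A close crop will confirm the choice.

```bash
python3 - <<'E'
import cv2
a=cv2.imread('pics/top0.png')[135:275,265:475]
cv2.imwrite('pics/crop1.png',cv2.resize(a,None,fx=3.8,fy=3.8,interpolation=cv2.INTER_CUBIC))
E
```

```text
(no output)
```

View pics/crop1.png

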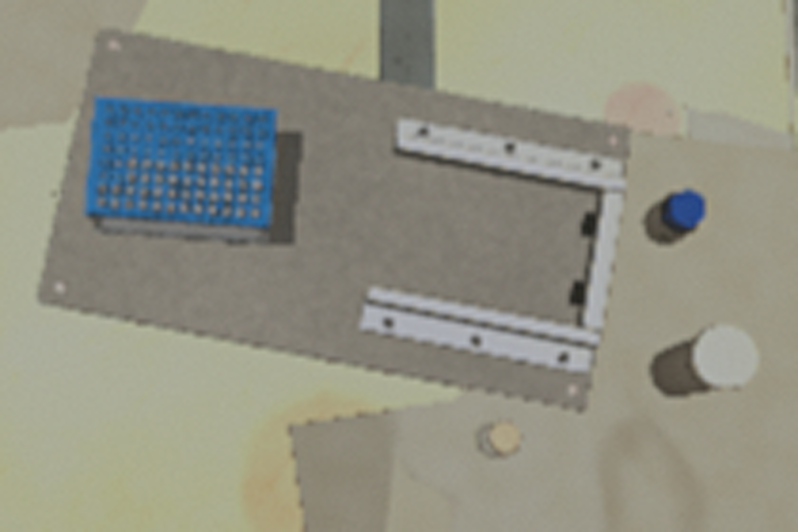

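Confirmed: clear-walled box, perforated plate 47 x 31 px, nearly aligned with the image while the tray is rotated about 10°. Next I compute the poses.

```bash
cat >> h.py <<'E'
def tray(c):
    P=np.array([[101,29],[629,127],[585,409],[38,301]],float)/3.8+[265,135]-0.35
    W=np.array([ray(c,*p,0.009) for p in P])[:,:2]
    ex=(W[1]+W[2]-W[0]-W[3]);ex/=np.linalg.norm(ex)
    return W,W.mean(0),np.arctan2(ex[1],ex[0])
def boxtop(c,win,z=0.068):
    hsv=cv2.cvtColor(cv2.resize(c['frame'],None,fx=4,fy=4,interpolation=cv2.INTER_CUBIC),cv2.COLOR_BGR2HSV)
    m=cv2.inRange(hsv,(95,110,60),(115,255,255))
    w=np.zeros_like(m);a,b,d,e=[4*k for k in win];w[b:e,a:d]=255;m&=w
    m=cv2.morphologyEx(m,cv2.MORPH_CLOSE,np.ones((13,13)));m=cv2.morphologyEx(m,cv2.MORPH_OPEN,np.ones((9,9)))
    k=max(cv2.findContours(m,0,2)[0],key=cv2.contourArea)[:,0,:]
    W=np.array([ray(c,(u+.5)/4-.5,(v+.5)/4-.5,z)[:2] for u,v in k]).astype(np.float32)
    r=cv2.minAreaRect((W*1000)); b=cv2.boxPoints(r)/1000
    e=[b[1]-b[0],b[2]-b[1]];L=max(e,key=np.linalg.norm);L=L if L[1]<0 else -L
    return np.array(r[0])/1000,np.arctan2(L[1],L[0]),r[1]
def rel(p,O,th):
    c,s=np.cos(th),np.sin(th);return np.array([[c,s],[-s,c]])@(np.array(p)[:2]-O)
E
python3 - <<'E'
from h import *
c=cam('top');W,O,th=tray(c)
print('tray',W.round(4).tolist(),O,th,[np.linalg.norm(W[i]-W[i-1]).round(4) for i in range(4)])
b=boxtop(c,(285,150,350,205));print('box',b,'rel',rel(b[0],O,th),b[1]-th)
g=lambda u,v,z:ray(c,u/3.8+264.65,v/3.8+134.65,z)
for n,u,v,z in[('far in a',398,152,.033),('far in b',605,186,.033),('near in a',371,289,.033),('near in b',590,328,.033),('stop',600,195,.033),('stop',585,320,.033),('buf',582,224,.026),('buf',571,292,.026),('bottle',686,210,.063),('tube',726,356,.112),('vial',505,438,.05)]:
    p=g(u,v,z);print(n,p[:2].round(4),'rel',rel(p,O,th).round(4))
E
```

```text
tray [[0.6804, 0.0987], [0.6115, -0.2691], [0.4166, -0.2326], [0.4868, 0.1374]] [ 0.54881956 -0.06640609] -1.7572272045195967 [np.float64(0.1974), np.float64(0.3741), np.float64(0.1983), np.float64(0.3766)]
box (array([0.57168604, 0.03893094]), np.float32(-1.6370229), (120.8230972290039, 78.82552337646484)) rel [-0.10775011  0.00294573] 0.12020435162195264
far in a [ 0.587  -0.1066] rel [0.0325 0.045 ]
far in b [ 0.5644 -0.2451] rel [0.1727 0.0485]
near in a [ 0.4934 -0.0877] rel [ 0.0312 -0.0505]
near in b [ 0.4684 -0.2321] rel [ 0.1777 -0.0483]
stop [ 0.5582 -0.2416] rel [0.1704 0.0417]
stop [ 0.4737 -0.2289] rel [ 0.1736 -0.0437]
buf [ 0.5397 -0.2306] rel [0.163  0.0215]
buf [ 0.4934 -0.2218] rel [ 0.163  -0.0257]
bottle [ 0.5424 -0.2895] rel [0.2204 0.035 ]
tube [ 0.4427 -0.2949] rel [ 0.2442 -0.0619]
vial [ 0.3949 -0.1714] rel [ 0.1317 -0.1318]
```

```bash
cat >> h.py <<'E'
from scipy.spatial.transform import Rotation as Ro
O=np.array([.5488,-.0664]);TH=-1.757;ex=np.array([np.cos(TH),np.sin(TH)]);ey=np.array([-ex[1],ex[0]])
def row(x,y,z,dyaw=0,tilt=0.2):
    """row for TCP at tray-frame x,y, world z; tool y along tray x turned by dyaw"""
    o=ctrl.get_obs();R0=Ro.from_euler('xyz',o['eef_rot'])
    R=Ro.from_euler('xyz',[np.pi,0,TH+np.pi/2+dyaw])*Ro.from_rotvec([-tilt,0,0])
    p=np.r_[O+x*ex+y*ey,z]
    print('row',(R0.inv().apply(p-o['ee_pos'])*100).round(2).tolist(),(R0.inv()*R).as_rotvec().round(3).tolist(),'world',p.round(3))
def where():
    o=ctrl.get_obs();print('t',o['time_s'],'tcp rel',rel(o['ee_pos'],O,TH).round(4),'z',o['ee_pos'][2].round(4),'F',o['force'].round(2),'w',o['grip_width'].round(4))
E
python3 - <<'E'
from h import *
c=cam('top');s=cam('scene')
print('leg',ray(c,372,158,0),ray(s,398,203,0),ray(s,415,190,0))
row(-.28,-.15,.2,0,0); row(-.215,0,.2); row(-.215,0,.03)
E
```

```text
leg [ 0.64060756 -0.1176488   0.        ] [ 0.67263322 -0.11119663  0.        ] [ 0.73825613 -0.11385635  0.        ]
row [-14.01, 30.57, 0.52] [0.0, 0.0, 1.308] world [0.453 0.237 0.2  ]
row [-16.4, 46.74, 0.53] [-0.17, -0.13, 1.304] world [0.589 0.145 0.2  ]
row [-16.39, 46.74, 17.53] [-0.17, -0.13, 1.304] world [0.589 0.145 0.03 ]
```

play_rows(steps=[[[-7, 15.3, 0, 0, 0, 0.65, 0.38], [-14, 30.6, 0, 0, 0, 1.3, 0.38], [-14, 30.6, 0, 0, 0, 1.3, 0.38], [-14, 30.6, 0, 0, 0, 1.3, 0.38], [-14, 30.6, 0, 0, 0, 1.3, 0.38], [-14, 30.6, 0, 0, 0, 1.3, 0.38], [-14, 30.6, 0, 0, 0, 1.3, 0.38], [-14, 30.6, 0, 0, 0, 1.3, 0.38], [-14, 30.6, 0, 0, 0, 1.3, 0.38], [-14, 30.6, 0, 0, 0, 1.3, 0.38], [-16.4, 46.7, 0.5, -0.17, -0.13, 1.3, 0.38], [-16.4, 46.7, 0.5, -0.17, -0.13, 1.3, 0.38], [-16.4, 46.7, 0.5, -0.17, -0.13, 1.3, 0.38], [-16.4, 46.7, 0.5, -0.17, -0.13, 1.3, 0.38], [-16.4, 46.7, 0.5, -0.17, -0.13, 1.3, 0.38], [-16.4, 46.7, 0.5, -0.17, -0.13, 1.3, 0.38], [-16.4, 46.7, 0.5, -0.17, -0.13, 1.3, 0.38], [-16.4, 46.7, 0.5, -0.17, -0.13, 1.3, 0.38], [-16.4, 46.7, 0.5, -0.17, -0.13, 1.3, 0.38], [-16.4, 46.7, 0.5, -0.17, -0.13, 1.3, 0.38]]])

```text
time_s: 1.92
ee_pos: [0.5877, 0.1458, 0.2007]
eef_rot: [2.942, -0.0, -0.182]
force: [-0.1, 0.1, -0.1]
grip_width: 0.0356
```

```bash
python3 - <<'E'
from h import *
where();print(ctrl.get_obs()['eef_rot'],ctrl.get_obs()['qpos'].round(2))
row(-.215,-.004,.1);row(-.215,-.004,.03)
c=cam('top','top1.png');cv2.imwrite('pics/c2.png',cv2.resize(c['frame'][60:300,180:500],None,fx=2.4,fy=2.4))
E
```

```text
Traceback (most recent call last):
  File "h.py", line 42, in where
    o=ctrl.get_obs();print('t',o['time_s'],'tcp rel',rel(o['ee_pos'],O,TH).round(4),'z',o['ee_pos'][2].round(4),'F',o['force'].round(2),'w',o['grip_width'].round(4))
                                                                                                                                            ^^^^^^^^^^^^^^^^^^^^^
AttributeError: 'float' object has no attribute 'round'
```

```bash
sed -i "s/o\['grip_width'\].round(4)/round(o['grip_width'],4)/" h.py; python3 - <<'E'
from h import *
where();print(ctrl.get_obs()['eef_rot'],ctrl.get_obs()['qpos'].round(2))
row(-.215,-.004,.1);row(-.215,-.004,.03)
c=cam('top','top1.png');cv2.imwrite('pics/c2.png',cv2.resize(c['frame'][60:300,180:500],None,fx=2.4,fy=2.4))
E
```

```text
t 1.9167 tcp rel [-0.2157 -0.001 ] z 0.2007 F [-0.12  0.11 -0.05] w 0.0356
[ 2.94221009e+00 -2.47465694e-04 -1.81525335e-01] [ 0.26  0.49  1.29 -0.18  1.46  0.47]
row [-0.3, -1.93, 9.89] [-0.001, -0.001, 0.005] world [0.585 0.146 0.1  ]
row [-0.3, -3.31, 16.75] [-0.001, -0.001, 0.005] world [0.585 0.146 0.03 ]
```

View pics/c2.png

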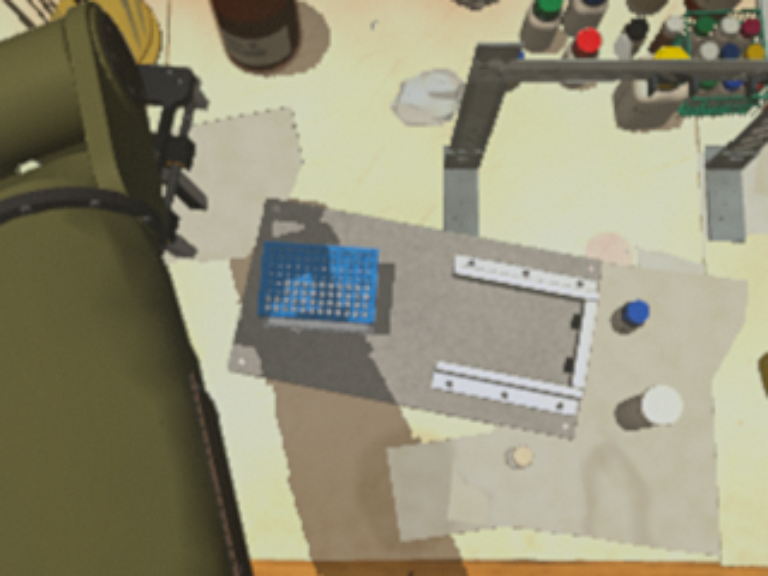

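The box is at crop (319,285) and the fingers hang at (180,235), clear to its left. The gantry foot at (460,195) is a flat plate and its column stands well behind the tray. I'll descend behind the box.

play_rows(steps=[[[-0.3, -1.0, 5, 0, 0, 0.005, 0.38], [-0.3, -2.0, 10, 0, 0, 0.005, 0.38], [-0.3, -2.6, 13.4, 0, 0, 0.005, 0.38], [-0.3, -3.3, 16.7, 0, 0, 0.005, 0.38], [-0.3, -3.3, 16.7, 0, 0, 0.005, 0.38], [-0.3, -3.3, 16.7, 0, 0, 0.005, 0.38], [-0.3, -3.3, 16.7, 0, 0, 0.005, 0.38], [-0.3, -3.3, 16.7, 0, 0, 0.005, 0.38]]])

```text
time_s: 2.63
ee_pos: [0.5863, 0.1459, 0.0337]
eef_rot: [2.944, -0.005, -0.186]
force: [0.1, -0.4, 0.0]
grip_width: 0.0358
```

```bash
python3 - <<'E'
from h import *
where()
row(-.175,-.004,.03);row(-.145,-.004,.03)
c=cam('scene','s2.png');cv2.imwrite('pics/c3.png',cv2.resize(c['frame'][90:320,200:480],None,fx=2.5,fy=2.5))
E
```

```text
t 2.6333 tcp rel [-0.2156 -0.0025] z 0.0337 F [ 0.08 -0.44  0.01] w 0.0358
row [-0.15, 3.91, 1.16] [-0.002, -0.005, -0.001] world [0.577 0.106 0.03 ]
row [-0.15, 6.85, 1.75] [-0.002, -0.005, -0.001] world [0.572 0.077 0.03 ]
```

View pics/c3.png

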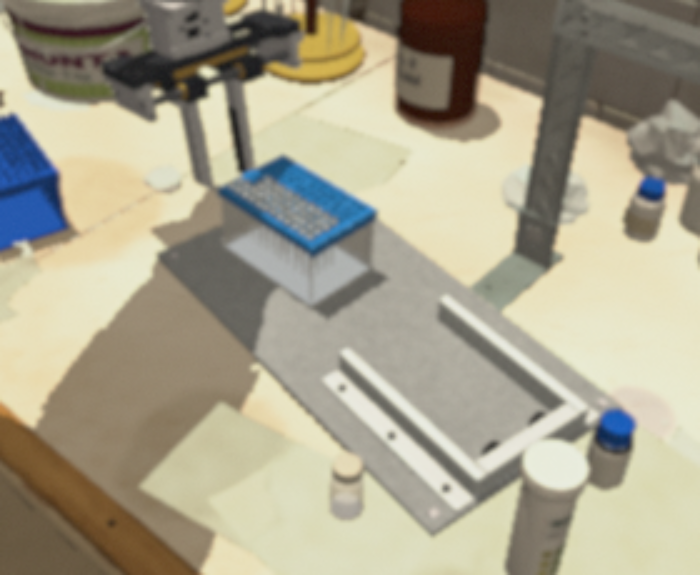

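The fingers stand behind the box (crop 200–245,165) and straddle its rear wall. I'll push about 7 cm slowly to square it up on the apron.

play_rows(steps=[[[-0.15, 0.6, 0.5, 0, 0, 0, 0.38], [-0.15, 1.2, 0.6, 0, 0, 0, 0.38], [-0.15, 1.8, 0.75, 0, 0, 0, 0.38], [-0.15, 2.4, 0.85, 0, 0, 0, 0.38], [-0.15, 2.7, 0.9, 0, 0, 0, 0.38], [-0.15, 3.0, 1.0, 0, 0, 0, 0.38], [-0.15, 3.3, 1.05, 0, 0, 0, 0.38], [-0.15, 3.6, 1.1, 0, 0, 0, 0.38], [-0.15, 3.9, 1.15, 0, 0, 0, 0.38], [-0.15, 4.2, 1.2, 0, 0, 0, 0.38], [-0.15, 4.5, 1.3, 0, 0, 0, 0.38], [-0.15, 4.8, 1.35, 0, 0, 0, 0.38], [-0.15, 5.1, 1.4, 0, 0, 0, 0.38], [-0.15, 5.4, 1.45, 0, 0, 0, 0.38], [-0.15, 5.7, 1.5, 0, 0, 0, 0.38], [-0.15, 6.0, 1.6, 0, 0, 0, 0.38], [-0.15, 6.3, 1.65, 0, 0, 0, 0.38], [-0.15, 6.6, 1.7, 0, 0, 0, 0.38], [-0.15, 6.8, 1.75, 0, 0, 0, 0.38], [-0.15, 6.8, 1.75, 0, 0, 0, 0.38]]])

```text
time_s: 4.35
ee_pos: [0.5716, 0.0768, 0.0296]
eef_rot: [2.944, -0.005, -0.187]
force: [-0.2, -0.2, -0.4]
grip_width: 0.0358
```

```bash
python3 - <<'E'
from h import *
where()
c=cam('top','top3.png');b=boxtop(c,(275,145,400,215));print(b,'rel',rel(b[0],O,TH),b[1]-TH)
a=cv2.resize(c['frame'][130:280,250:480],None,fx=3.4,fy=3.4,interpolation=cv2.INTER_CUBIC);cv2.imwrite('pics/c4.png',a)
E
```

```text
t 4.35 tcp rel [-0.145  -0.0041] z 0.0296 F [-0.18 -0.2  -0.4 ] w 0.0358
(array([0.56073993, 0.01098729]), np.float32(-1.738044), (122.30785369873047, 79.82144927978516)) rel [-0.07826001 -0.00259314] 0.018955946
```

View pics/c4.png

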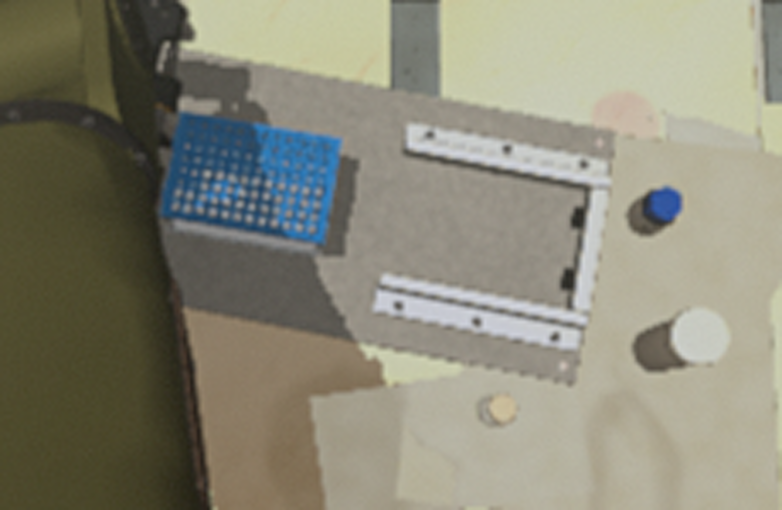

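The box is now nearly straight at crop (252,178), with the fingers against its rear wall. Next I check the lane's middle line from the rail edge profiles, casting onto the rail-top plane.

```bash
python3 - <<'E'
from h import *
c=cam('top');g=cv2.cvtColor(c['frame'],cv2.COLOR_BGR2GRAY).astype(np.float32)
ys=np.arange(.034,.062,.0005)
for sgn in(1,-1):
    out=[]
    for x in np.arange(.045,.15,.005):
        q=np.array([proj(c,np.r_[O+x*ex+sgn*y*ey,.033]) for y in ys],np.float32)
        p=cv2.remap(g,q[:,:1],q[:,1:],cv2.INTER_LINEAR)[:,0]
        out.append((x,sgn*ys[np.argmax(np.gradient(p))]))
    out=np.array(out);k=np.polyfit(out[:,0],out[:,1],1);print(sgn,k,np.polyval(k,[.03,.1,.165]).round(4),out[::4,1])
row(-.085,-.004,.03)
E
```

```text
1 [-0.00675325  0.04780823] [0.0476 0.0471 0.0467] [0.047  0.0465 0.047  0.047  0.047  0.047 ]
-1 [ 0.01714286 -0.06231905] [-0.0618 -0.0606 -0.0595] [-0.0615 -0.061  -0.0615 -0.0615 -0.05   -0.0615]
row [0.01, 5.92, 1.15] [-0.002, -0.005, -0.001] world [0.561 0.018 0.03 ]
```

The far inner face is at +47 mm, and the near one at about −50 mm, so the lane's middle is near −1.3 mm. The box is at −2.6 mm and straight to about 0.02 rad. I'll push on to the mouth.

play_rows(steps=[[[0.02, 0.3, 0.05, 0, 0, 0, 0.38], [0.03, 0.6, 0.1, 0, 0, 0, 0.38], [0.05, 0.9, 0.2, 0, 0, 0, 0.38], [0.06, 1.2, 0.25, 0, 0, 0, 0.38], [0.08, 1.5, 0.3, 0, 0, 0, 0.38], [0.1, 1.8, 0.35, 0, 0, 0, 0.38], [0.1, 2.1, 0.4, 0, 0, 0, 0.38], [0.1, 2.4, 0.45, 0, 0, 0, 0.38], [0.1, 2.7, 0.55, 0, 0, 0, 0.38], [0.1, 3.0, 0.6, 0, 0, 0, 0.38], [0.1, 3.3, 0.65, 0, 0, 0, 0.38], [0.1, 3.6, 0.7, 0, 0, 0, 0.38], [0.1, 3.9, 0.75, 0, 0, 0, 0.38], [0.1, 4.2, 0.8, 0, 0, 0, 0.38], [0.1, 4.5, 0.9, 0, 0, 0, 0.38], [0.1, 4.8, 0.95, 0, 0, 0, 0.38], [0.1, 4.8, 0.95, 0, 0, 0, 0.38]]])

```text
time_s: 5.87
ee_pos: [0.5635, 0.0283, 0.0298]
eef_rot: [2.944, -0.005, -0.187]
force: [0.5, -0.7, -0.2]
grip_width: 0.0357
```

```bash
python3 - <<'E'
from h import *
where()
c=cam('top','top4.png');b=boxtop(c,(275,145,415,225));print(b,'rel',rel(b[0],O,TH),b[1]-TH)
a=cv2.resize(c['frame'][130:280,250:480],None,fx=3.4,fy=3.4,interpolation=cv2.INTER_CUBIC);cv2.imwrite('pics/c5.png',a)
row(-.03,-.004,.03);row(.02,-.004,.03)
E
```

```text
t 5.8667 tcp rel [-0.0958 -0.0031] z 0.0298 F [ 0.48 -0.66 -0.23] w 0.0357
(array([ 0.55132349, -0.03735808]), np.float32(-1.756494), (121.91080474853516, 80.05835723876953)) rel [-0.02900708 -0.00289665] 0.0005059242
row [-0.08, 6.49, 1.28] [-0.002, -0.005, -0.002] world [ 0.55  -0.036  0.03 ]
row [-0.08, 11.39, 2.26] [-0.002, -0.005, -0.002] world [ 0.541 -0.085  0.03 ]
```

View pics/c5.png

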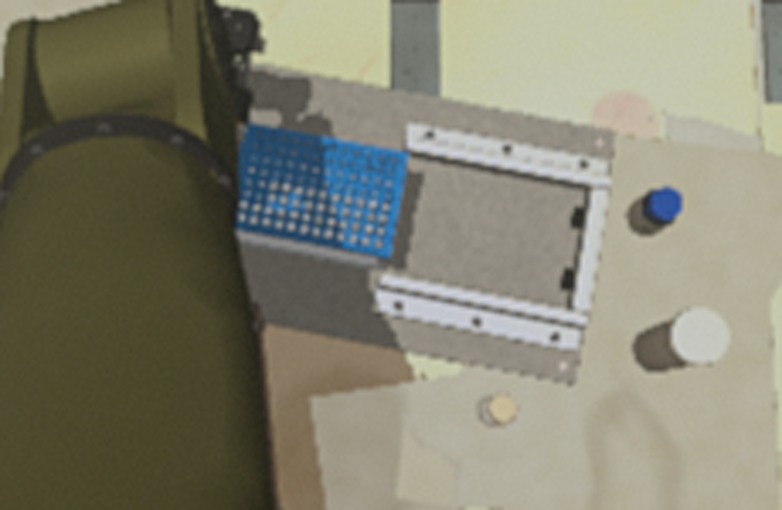

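The box is straight (0.0005 rad), 1–2 mm from the middle line, with its front just at the mouth. I'll continue in.

play_rows(steps=[[[0.02, 0.35, 0.05, 0, 0, 0, 0.38], [0.02, 0.7, 0.1, 0, 0, 0, 0.38], [0.02, 1.05, 0.2, 0, 0, 0, 0.38], [0.02, 1.4, 0.25, 0, 0, 0, 0.38], [0.02, 1.75, 0.35, 0, 0, 0, 0.38], [0.02, 2.1, 0.4, 0, 0, 0, 0.38], [0.02, 2.45, 0.5, 0, 0, 0, 0.38], [0.02, 2.8, 0.55, 0, 0, 0, 0.38], [0.02, 3.15, 0.6, 0, 0, 0, 0.38], [0.02, 3.5, 0.7, 0, 0, 0, 0.38], [0.02, 3.85, 0.75, 0, 0, 0, 0.38], [0.02, 4.2, 0.85, 0, 0, 0, 0.38], [0.02, 4.55, 0.9, 0, 0, 0, 0.38], [0.02, 4.9, 0.95, 0, 0, 0, 0.38], [0.02, 5.25, 1.05, 0, 0, 0, 0.38], [0.02, 5.6, 1.1, 0, 0, 0, 0.38], [0.02, 5.95, 1.2, 0, 0, 0, 0.38], [0.02, 6.3, 1.25, 0, 0, 0, 0.38], [0.02, 6.5, 1.3, 0, 0, 0, 0.38], [0.02, 6.5, 1.3, 0, 0, 0, 0.38]]])

```text
time_s: 7.58
ee_pos: [0.5513, -0.037, 0.0298]
eef_rot: [2.944, -0.005, -0.187]
force: [0.5, -0.3, 0.1]
grip_width: 0.0359
```

```bash
python3 - <<'E'
from h import *
where()
c=cam('top','top5.png');b=boxtop(c,(275,145,428,240));print(b,'rel',rel(b[0],O,TH),b[1]-TH)
row(.02,-.004,.03);row(.04,-.004,.03)
E
```

```text
t 7.5833 tcp rel [-0.0293 -0.003 ] z 0.0298 F [ 0.5  -0.32  0.14] w 0.0359
(array([ 0.53820929, -0.10740573]), np.float32(-1.7604655), (112.97608184814453, 80.0455551147461)) rel [ 0.04225756 -0.00281627] -0.0034655333
row [-0.1, 4.86, 0.95] [-0.002, -0.005, -0.002] world [ 0.541 -0.085  0.03 ]
row [-0.1, 6.82, 1.35] [-0.002, -0.005, -0.002] world [ 0.537 -0.105  0.03 ]
```

play_rows(steps=[[[0.02, 0.35, 0.05, 0, 0, 0, 0.38], [0.02, 0.7, 0.15, 0, 0, 0, 0.38], [0.02, 1.05, 0.2, 0, 0, 0, 0.38], [0.02, 1.4, 0.25, 0, 0, 0, 0.38], [0.02, 1.75, 0.35, 0, 0, 0, 0.38], [0.02, 2.1, 0.4, 0, 0, 0, 0.38], [0.02, 2.45, 0.5, 0, 0, 0, 0.38], [0.02, 2.8, 0.55, 0, 0, 0, 0.38], [0.02, 3.15, 0.6, 0, 0, 0, 0.38], [0.02, 3.5, 0.7, 0, 0, 0, 0.38], [0.02, 3.85, 0.75, 0, 0, 0, 0.38], [0.02, 4.2, 0.85, 0, 0, 0, 0.38], [0.02, 4.55, 0.9, 0, 0, 0, 0.38], [0.02, 4.9, 0.95, 0, 0, 0, 0.38], [0.02, 5.2, 1.0, 0, 0, 0, 0.38], [0.02, 5.5, 1.1, 0, 0, 0, 0.38], [0.02, 5.8, 1.15, 0, 0, 0, 0.38], [0.02, 6.0, 1.2, 0, 0, 0, 0.38], [0.02, 6.0, 1.2, 0, 0, 0, 0.38]]])

```text
time_s: 9.22
ee_pos: [0.5401, -0.0974, 0.0298]
eef_rot: [2.944, -0.005, -0.188]
force: [-1.0, 0.1, -0.3]
grip_width: 0.0358
```

```bash
python3 - <<'E'
from h import *
where()
c=cam('top','top6.png');b=boxtop(c,(275,145,440,240));print(b,'rel',rel(b[0],O,TH),b[1]-TH)
s=cam('scene','s6.png')
a=cv2.resize(c['frame'][130:280,300:480],(400,333),interpolation=cv2.INTER_CUBIC);d=cv2.resize(s['frame'][140:310,270:474],(400,333),interpolation=cv2.INTER_CUBIC)
cv2.imwrite('pics/c6.png',np.hstack([a,d]))
E
```

```text
t 9.2167 tcp rel [ 0.032  -0.0028] z 0.0298 F [-0.98  0.15 -0.34] w 0.0358
(array([ 0.52505219, -0.17548947]), np.float32(-1.7477087), (99.55570983886719, 79.95710754394531)) rel [ 0.11160019 -0.00314163] 0.009291291
```

View pics/c6.png

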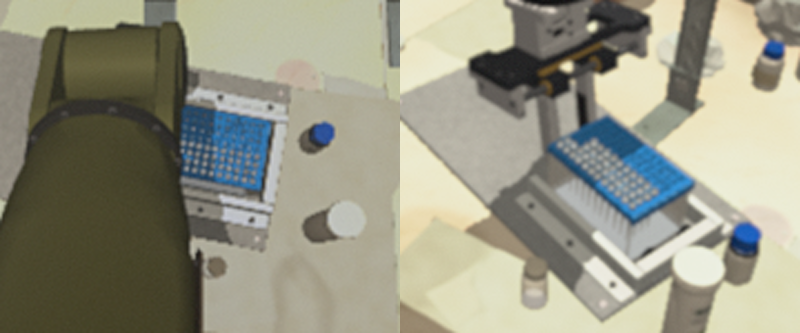

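The box is in the lane with even gaps, about 5–8 mm short of the buffers. I'll finish slowly while watching the force.

play_rows(steps=[[[0, 0.1, 0.02, 0, 0, 0, 0.38], [0, 0.2, 0.04, 0, 0, 0, 0.38], [0, 0.3, 0.06, 0, 0, 0, 0.38], [0, 0.4, 0.08, 0, 0, 0, 0.38], [0, 0.5, 0.1, 0, 0, 0, 0.38], [0, 0.5, 0.1, 0, 0, 0, 0.38], [0, 0.5, 0.1, 0, 0, 0, 0.38]]])

```text
time_s: 9.9
ee_pos: [0.5392, -0.1021, 0.0298]
eef_rot: [2.944, -0.005, -0.187]
force: [0.5, 0.2, 0.8]
grip_width: 0.0357
```

play_rows(steps=[[[0, 0.07, 0.01, 0, 0, 0, 0.38], [0, 0.14, 0.03, 0, 0, 0, 0.38], [0, 0.14, 0.03, 0, 0, 0, 0.38], [0, 0.14, 0.03, 0, 0, 0, 0.38]]])

```text
time_s: 10.23
ee_pos: [0.5389, -0.1036, 0.0298]
eef_rot: [2.944, -0.005, -0.188]
force: [-0.7, 0.5, 0.6]
grip_width: 0.0357
```

```bash
python3 - <<'E'
from h import *
where()
c=cam('top','top7.png');b=boxtop(c,(275,145,440,240));r=rel(b[0],O,TH);print('rel',r,b[1]-TH,'front',r[0]+max(b[2])/2000,b[2])
s=cam('scene');cv2.imwrite('pics/c7.png',cv2.resize(s['frame'][190:290,320:460],None,fx=5,fy=5,interpolation=cv2.INTER_CUBIC))
E
```

```text
t 10.2333 tcp rel [ 0.0384 -0.0029] z 0.0298 F [-0.7   0.46  0.61] w 0.0357
rel [ 0.1180624  -0.00278128] -0.0039709806 front 0.16607018295658726 (96.01556396484375, 79.40852355957031)
```

View pics/c7.png

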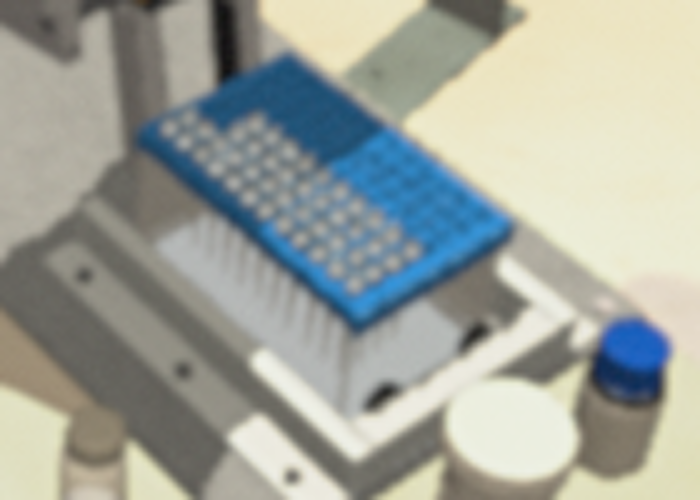

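The front wall is at or within a millimetre or two of the buffers (dark discs at crop (385,397) and (475,340)). I'll nudge in until contact shows in the force.

play_rows(steps=[[[0, 0.05, 0.01, 0, 0, 0, 0.38], [0, 0.1, 0.02, 0, 0, 0, 0.38], [0, 0.1, 0.02, 0, 0, 0, 0.38], [0, 0.1, 0.02, 0, 0, 0, 0.38]]])

```text
time_s: 10.67
ee_pos: [0.5387, -0.1045, 0.0298]
eef_rot: [2.944, -0.005, -0.187]
force: [0.1, 1.8, -0.2]
grip_width: 0.0357
```

play_rows(steps=[[[0, 0.05, 0.01, 0, 0, 0, 0.38], [0, 0.1, 0.02, 0, 0, 0, 0.38], [0, 0.1, 0.02, 0, 0, 0, 0.38], [0, 0.1, 0.02, 0, 0, 0, 0.38]]])

```text
time_s: 11.0
ee_pos: [0.5389, -0.105, 0.0299]
eef_rot: [2.945, -0.006, -0.187]
force: [1.9, 6.4, -0.3]
grip_width: 0.0356
```

Contact is made: 6.4 N, with the advance stalling. I'll back off horizontally, then rise.

play_rows(steps=[[[0, -0.5, -0.1, 0, 0, 0, 0.38], [0, -1.5, -0.3, 0, 0, 0, 0.38], [0, -3, -0.6, 0, 0, 0, 0.38], [0, -5, -1.0, 0, 0, 0, 0.38], [0, -7, -1.4, 0, 0, 0, 0.38], [0, -9, -1.8, 0, 0, 0, 0.38], [0, -9, -1.8, 0, 0, 0, 0.38], [0, -8.4, -5, 0, 0, 0, 0.38], [0, -7.6, -9, 0, 0, 0, 0.38], [0, -11, -13, 0, 0, 0, 0.38], [0, -15, -15, 0, 0, 0, 0.38], [0, -19, -17, 0, 0, 0, 0.38], [0, -22, -18, 0, 0, 0, 0.38], [0, -22, -18, 0, 0, 0, 0.38], [0, -22, -18, 0, 0, 0, 0.38], [0, -22, -18, 0, 0, 0, 0.38], [0, -22, -18, 0, 0, 0, 0.38]]])

```text
time_s: 12.42
ee_pos: [0.5846, 0.1404, 0.1628]
eef_rot: [2.944, -0.005, -0.188]
force: [0.4, -0.1, -0.2]
grip_width: 0.0357
```

```bash
python3 - <<'E'
from h import *
where()
c=cam('top','top8.png');b=boxtop(c,(275,145,440,240));r=rel(b[0],O,TH);print('rel',r,b[1]-TH,'front',r[0]+max(b[2])/2000,b[2])
s=cam('scene')
a=cv2.resize(c['frame'][130:280,300:480],(400,333),interpolation=cv2.INTER_CUBIC);d=cv2.resize(s['frame'][140:310,270:474],(400,333),interpolation=cv2.INTER_CUBIC)
cv2.imwrite('pics/c8.png',np.hstack([a,d]))
E
```

```text
t 12.4167 tcp rel [-0.2099 -0.0031] z 0.1628 F [ 0.44 -0.13 -0.16] w 0.0357
rel [ 0.10602354 -0.0025619 ] -0.0076705217 front 0.1669516932816055 (121.85630798339844, 79.10895538330078)
```

View pics/c8.png

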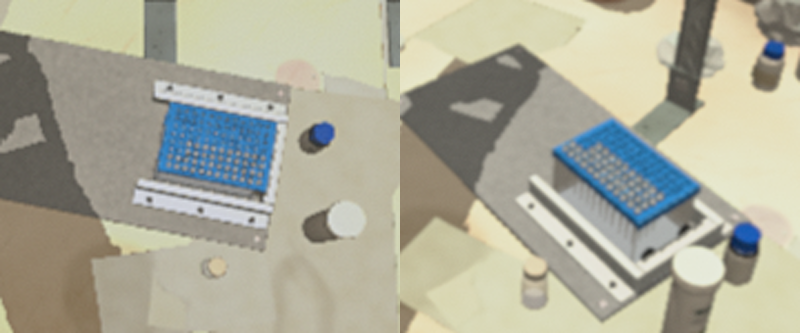

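Both views show the box seated straight against the buffers, clear of both rails, with the bottle, vial and tube in place and the hand clear. Handing in.

```bash
python3 -c "
from station import ctrl
print(ctrl.hand_in())"
```

```text
the job is handed in; nothing more can be done
None
```

The tip box is in the lane, straight against the end-stop buffers, and the job is handed in at about 12.5 s; no verdict was reported. I pushed it from behind with two partly open, slightly tilted fingertips: squared it on the apron, checked it at the mouth, ran it in slowly, then backed off and up.

**Last checks after backing off:**
- **Position:** the box's middle is 106 mm along the tray, which matches full contact with the buffers. It sits about 1–2 mm off the lane's middle line.
- **Straightness:** it is turned about 0.008 rad from the tray's direction.
- **Push force:** the last nudge against the buffers gave about 6.4 N at the wrist.
- **Surroundings:** the last pictures show the box clear of both rails, the bottle, vial and tube where they stood, and the hand clear. I judged these by eye and did not measure them.

**Checks that disagreed:**
- The tray corners I picked gave a plate about 375 mm long instead of 380 mm.
- The image puts the box's front edge about 2 mm past the nominal buffer line, which fits the plate measuring about 2–4 mm too long.
- The automatic edge fit on the near rail locked onto its outer flange, so I used the hand-picked inner edge there.

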